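# Pop the snug cap off the round plant-feed canister with the fork puller

### The job

Take the fork puller by its handle, slide its fork under the brim of the round cap and pull straight up until the cap pops off the round canister. Carry the cap away on the fork and put both down in the open tray of the grey sorting box, the puller standing upright on its fork plate. Do not touch the round cap with the gripper, and leave the cap of the square canister in place.

Things in the scene. Friction and masses are not known exactly. Their poses are not given: they have to be found in the camera images.
- puller: Puller standing upright: square wooden handle 22 x 22 mm, 5 to 115 mm above the origin, on a flat aluminium fork plate 5 mm thick, 58 mm wide, x = -22 to +72 mm. From x = +30 mm the plate is an open slot 40 mm wide between two tines 9 mm wide. Origin: plate's underside, below the handle's centre; z up, x to the fork's open end. About 0.12 kg; starts in the tray.
- round_cap: White cap: round brim 54 mm wide, 5 mm thick, on a hollow skirt 25 mm wide, 24 mm long. Origin: centre of the skirt's lower end, at first on the flat top of a fixed grey round canister (90 mm wide, 45 mm high); z up. The brim's underside is 24 mm above it. A snap holds it: it gives at about 7 to 12 N, within 4 mm; the cap clears the neck at 25 mm. Then it rides on the tines by its brim. 30 g.
- square_cap: The cap to leave alone: the same skirt and height, but with a square brim 50 x 50 x 5 mm, on a fixed grey square canister (84 x 84 mm, 45 mm tall) that stands beside the round one, on either side. Origin: centre of the skirt's lower end; z up.
- tray: Fixed pulled-out tray of the grey sorting box, open on top: 220 mm (x) by 160 mm (y), walls 4 mm thick, 20 mm high, inner floor 4 mm above the origin. Origin: centre of the underside; x points to the box's body, which stands from x = +110 to +290 mm, 81 mm high and 176 mm wide.
Mind the look-alikes: they are no part of the job. What is shaped like the puller but yellow is not meant. What is shaped like the round_cap but blue is not meant.

How it is judged (in metres and radians):
On the way:
1. the round cap is off its neck (raised by more than 25 mm) and borne by the puller (height (world z) of round_cap above 0.07 m and contact force between puller and round_cap above 0.05 N), for 0.2 s.
At the end, for the whole second after the job is handed in: The round cap lies in the tray (origin inside the tray's outline and below 45 mm), the puller stands in the tray (origin inside the outline, below 25 mm, within 0.2 rad of upright), both at rest; the square cap is within 12 mm of where it was (x of round_cap in the frame of tray between -0.11 and 0.11 m and y of round_cap in the frame of tray between -0.08 and 0.08 m and height (world z) of round_cap below 0.045 m and x of puller in the frame of tray between -0.11 and 0.11 m and y of puller in the frame of tray between -0.08 and 0.08 m and height (world z) of puller below 0.025 m and angle between puller's own z axis and vertical below 0.2 rad and distance of square_cap from where it was at the start of the episode below 0.012 m and linear speed of each of round_cap, puller below 0.03 m/s); the robot touches nothing.
It fails at once if the gripper's fingers press on the round cap (over 1 N) (contact force between the fingers and round_cap above 1 N).
It fails at once if the square cap is moved by more than 12 mm (distance of square_cap from where it was at the start of the episode above 0.012 m).
It also fails if it takes over 48 s, if anything falls off the work surface, if the arm or the gripper's body presses on something with over 40 N, if the wrist force passes 120 N, or if a joint passes its speed limit or range.

### The arm

A 6-joint arm with a two-finger parallel gripper is mounted at the origin on the work surface. World frame = base frame: x ahead of the robot, y to its left, z up, the work surface at z = 0. Lengths are in mm, angles in rad, forces in N, time in s.
With the tool pointing down it reaches from about 350 to 775 mm from the base axis. Payload 7.3 kg.
Tool frame: the origin (TCP) lies at the very end of the fingers, on their centre line; the grasp point (between the pads) lies 19 mm behind it; x points along the fingers, y is the direction in which the jaws open and shut, and the axes are right-handed (so a half turn about x gives the same grasp; the last joint's range is limited). The gripper opens to 92 mm and grips with 3 to 60 N. Pads are 19 mm wide; open, the fingers measure 130 mm over their backs; the gripper's body (75 mm by 190 mm) begins 47 mm behind the grasp point.
Start: joints at [-1.367, 0.342, 1.524, -0, 1.275, -0.146], TCP at [179.946, -493.218, 226.741] pointing down, gripper open.
Joint ranges: [-2.53, 2.53], [-0.77, 2.02], [0.04, 2.7], [-1, 4.14], [0.28, 2.66], [-3.11, 3.11]. Speed limits (rad/s): [2.57, 2.57, 3.14, 3.14, 3.14, 3.14].

### API

Orientations are given as [roll, pitch, yaw] about the fixed x, y, z axes, in that order (R = Rz(yaw) Ry(pitch) Rx(roll)).
In Python, from plant import bot gives the robot as it stands.
- The arm moves only by the tool step_arm, never from a script. Its argument "targets" is a list that holds one entry, the list of rows, each a list of 4 numbers: the shift along the tool's x, y, z in m, then the turn about the tool's x in degrees. A call has exactly 5 rows; each row is the pose to reach, as a shift and turn from the pose measured when the call began, along the tool's axes at that moment; what a row does not reach only later rows make up. A row lasts 1/12 s, in which the tool goes at most 41.7 mm and 7.16 degrees, less where a joint would pass 70% of its speed; a pose out of reach is approached as far as the arm can. A call with a gripper value outside its range is refused whole. "jaw" is the closure, from 0 (fully open) to 1 (shut), set as the call begins (left out, the last holds). The fingers move at their own pace and stop on an object; the grip force is fixed at half the most. Time passes only in rows, so rows that repeat a pose let the fingers close, or fill a call up. It gives the time, the measured TCP pose, the force and the opening at its end, in the units of the state.
- bot.get_obs(): the state, without advancing time (a new reading comes with each control period).
- bot.capture(name): name is "scene" or "top" or "wrist"; returns a dict with "color" (384x512x3 uint8, red, green, blue), "depth" (384x512 float32, mm along the optical axis (not along the pixel's ray), 0 where there is no reading), "fov_y" (degrees; the focal length in pixels is half the picture's height over the tangent of half this angle, whatever the lens; pixels are square), "cx", "cy" (the principal point, pixels), "rvec" (rotation vector, rad) and "tvec" (3), from world to camera coordinates, as OpenCV has them. Camera axes: x right, y down, z forward; pixel columns grow to the right and rows downward; lengths in mm; the calibration is good to about 2 mm. The wrist camera is an equidistant fisheye: a pixel r from the principal point sees the ray r / f radians off the axis. A picture is of the moment at which its call begins.
- bot.close_job(): hands the job in, once; it reports no verdict.
The state is a dict: "time": time; "joint_positions": joint angles; "dq": joint speeds; "tau": joint torques, N m; "tool_pos": TCP position; "tcp_rot": TCP orientation; "contact_force": force on the tool from outside, world axes, zero at the start; "moment": the same for the moment, N m; "grip_width": finger opening in mm.
Only numpy, scipy, OpenCV 4.12 (cv2) and the standard library are available. Lean on these libraries where they do the work, as an engineer would, in place of code of your own. Each camera call takes 0.05 s, during which the arm holds its last target. There are 200 camera calls.

## Working session

There is one attempt and no reset: what is moved stays moved. The work goes in short steps, Python scripts to look and compute and a tool call to move; the robot and the scene stay as the last step left them, time stands still between calls to the robot, and variables do not carry over. Pictures are saved under pics/ and viewed, about 8 in all and at most 12, crops included, and the job is handed in when it is done.

Besides the shell and the picture viewer there is one more tool, called after "Emit:" by a JSON object that holds its "fn" and its "kwargs". step_arm: Moves the arm, as the interface text tells. Its arguments: {"type":"object","properties":{"targets":{"type":"array","items":{"type":"array","items":{"type":"array","items":{"type":"number"}}}},"jaw":{"type":"number"}},"required":["targets"]}

```bash
mkdir -p pics; ls; cat > h.py <<'E'
import numpy as np, cv2
from plant import bot
def cap(n):
    c=bot.capture(n); np.savez('%s.npz'%n,**c); return c
def cam(c):
    R,_=cv2.Rodrigues(np.array(c['rvec'],float)); t=np.array(c['tvec'],float).ravel()
    return R,t,192/np.tan(np.radians(c['fov_y'])/2)
def cloud(c):
    R,t,f=cam(c); d=np.asarray(c['depth'],float); v,u=np.indices(d.shape)
    P=np.stack([(u-c['cx'])/f*d,(v-c['cy'])/f*d,d],-1)
    W=(P-t)@R; W[d==0]=np.nan; return W
def ray(c,u,v,z):
    R,t,f=cam(c); d=R.T@np.array([(u-c['cx'])/f,(v-c['cy'])/f,1]); o=-R.T@t
    return o+d*(z-o[2])/d[2]
E
python3 - <<'E'
from h import *
s=bot.get_obs(); print(s)
ims=[]
for n in ['scene','top']:
    c=cap(n); print(n,c['fov_y'],c['cx'],c['cy'],(-cam(c)[0].T@cam(c)[1]).round())
    cv2.imwrite('pics/%s0.png'%n,cv2.resize(c['color'][:,:,::-1],(800,600),interpolation=cv2.INTER_CUBIC))
E
```

```text
pics
{'time': 0.0, 'joint_positions': array([-1.36702101e+00,  3.42723089e-01,  1.52500852e+00, -5.67391088e-06,
        1.27537501e+00, -1.45991422e-01]), 'dq': array([-0.00077371,  0.00028913, -0.00051597,  0.00117684,  0.00017451,
        0.0001216 ]), 'tau': array([-4.17937583e-03, -4.31251431e+01, -2.44222945e+01,  7.14008510e-02,
        5.59939002e-02, -9.72220278e-05]), 'tool_pos': array([ 179.84872817, -492.81171119,  226.04772809]), 'tcp_rot': array([-1.71320405,  1.56928235,  1.778157  ]), 'contact_force': array([0.33346377, 0.06628488, 0.2831267 ]), 'moment': array([0.02969832, 0.03874033, 0.01044226]), 'grip_width': 91.77046831259103}
scene 52.23047610820335 247.2022302342803 186.68489610655033 [1079.  630.  761.]
top 43.79748626936424 259.6740864025486 193.2949907542791 [ 324.  -49. 1489.]
```

View pics/top0.png

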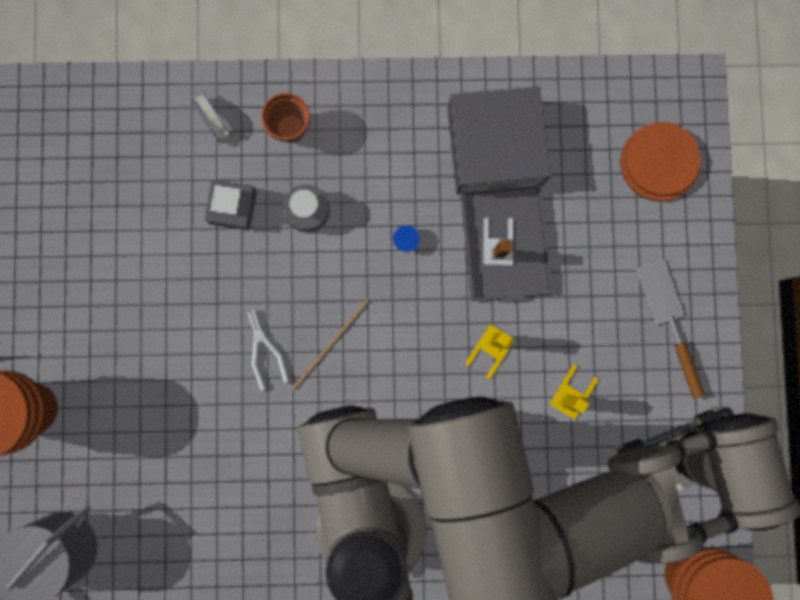

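View pics/scene0.png

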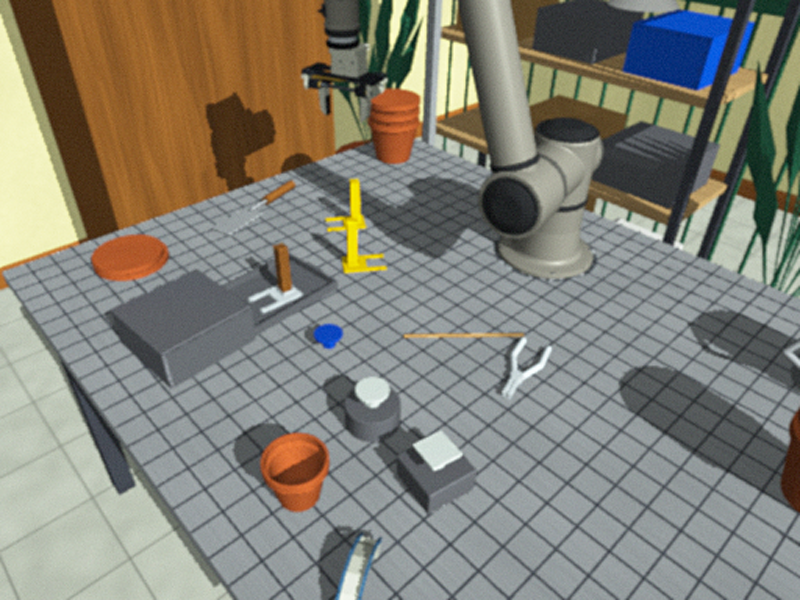

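The candidates, in pixels of the enlarged top view:
- **Pullers:** (498,250) has a wooden handle and an aluminium plate and stands in the tray, so it is the one meant. The yellow ones at (495,345) and (575,392) are look-alikes.
- **Caps:** the white round cap at (303,205) is the one meant. The blue one at (405,238) is a look-alike. The square cap at (226,200) stays in place.

Next I'll measure these and confirm them in a crop.

```bash
python3 - <<'E'
from h import *
def load(n): return dict(np.load(n+'.npz'))
t=load('top'); s=load('scene')
for n,c in (('top',t),('scene',s)):
    c['cx']=float(c['cx']);c['cy']=float(c['cy']);c['fov_y']=float(c['fov_y'])
    W=cloud(c); rgb=c['color'].astype(int); mx=rgb.max(-1); mn=rgb.min(-1)
    print(n,'table z',np.nanmedian(W[...,2][np.nan_to_num(W[...,2],nan=99)<15]) )
    white=(mn>140)&(mx-mn<40)
    x,y,z=W[...,0],W[...,1],W[...,2]
    m=white&(z>60)&(z<85)&(x>300)
    k,l,st,ce=cv2.connectedComponentsWithStats(m.astype(np.uint8))
    for i in range(1,k):
        if st[i,4]>60:
            q=W[l==i]; r=cv2.minAreaRect(q[:,:2].astype(np.float32)); print('white',ce[i].round(1),st[i,4],'med z',np.median(q[:,2]).round(1),'rect',np.round(r[0],1),np.round(r[1],1),round(r[2],1),'mean',q.mean(0).round(1),'ray74',ray(c,*ce[i],74).round(1))
    # puller plate: bright grey z 4..16
    m=white&(z<25)&(z>-5)&(x>420)&(x<640)&(y<-80)&(y>-260)
    k,l,st,ce=cv2.connectedComponentsWithStats(m.astype(np.uint8))
    for i in range(1,k):
        if st[i,4]>30:
            v,u=np.nonzero(l==i); q=np.array([ray(c,a,b,9) for a,b in zip(u,v)]); r=cv2.minAreaRect(q[:,:2].astype(np.float32)); print('plate',ce[i].round(1),st[i,4],'z',np.median(W[l==i][:,2]).round(1),np.round(r[0],1),np.round(r[1],1),round(r[2],1),cv2.boxPoints(r).round(0).tolist())
    # handle brown
    m=(rgb[...,0]-rgb[...,2]>40)&(x>420)&(x<640)&(y<-80)&(y>-260)&(z>8)&(rgb[...,1]<rgb[...,0]*.75)
    q=W[m]; print('handle',len(q),'zmax',q[:,2].max().round(1),'all',q.mean(0).round(1),'top',q[q[:,2]>q[:,2].max()-8].mean(0).round(1))
    # box top
    m=(abs(z-81)<6)&(mx<110)&(x>550)&(y<-50)&(y>-350); q=W[m]; r=cv2.minAreaRect(q[:,:2].astype(np.float32)); print('box',r)
    m=(abs(z-20)<5)&(mx<130)&(x>400)&(x<680)&(y<-60)&(y>-280); q=W[m]; print('walls',q.min(0),q.max(0))
a=cv2.resize(t['color'][110:250,110:370,::-1],(800,430),interpolation=cv2.INTER_CUBIC); cv2.imwrite('pics/crop.png',a)
E
```

```text
top table z -0.21226373158971984
white [143.6 127.6] 259 med z 75.0 rect [642.2 268. ] [48.7 49.2] 79.5 mean [642.  268.1  74.9] ray74 [642.2 268.3  74. ]
white [193.7 129.9] 238 med z 75.4 rect [633.3 118.5] [49.9 51.6] 45.2 mean [632.3 118.5  75.2] ray74 [632.6 118.7  74. ]
plate [312.4 157.4] 131 z 9.5 [ 563.5 -247.8] [22.  88.7] 88.3 [[519.0, -257.0], [607.0, -260.0], [608.0, -238.0], [519.0, -235.0]]
handle 40 zmax 123.6 all [ 534.5 -253.4  102.8] top [ 536.4 -255.3  119.7]
box ((758.291748046875, -262.4792785644531), (182.80792236328125, 176.76869201660156), 4.2288055419921875)
walls [ 439.58939509 -279.21429057   15.07981901] [ 666.78692983 -182.29427144   24.99005689]
scene table z -1.70159017266776
white [238.2 249.2] 297 med z 72.8 rect [633.  119.1] [52.7 52.5] 16.9 mean [634.6 120.3  72.7] ray74 [635.6 121.4  74. ]
white [279.9 287.7] 440 med z 73.0 rect [643.2 267.9] [50.8 50.6] 79.8 mean [644.5 269.4  72.9] ray74 [645.3 270.2  74. ]
plate [180.8 191.4] 164 z 7.4 [ 565.7 -242.6] [36.8 96.7] 87.9 [[517.0, -259.0], [613.0, -263.0], [615.0, -226.0], [518.0, -222.0]]
plate [
[... 997 characters left out ...]
5.0], [503.0, -70.0], [467.0, -68.0]]
plate [176.8 212.4] 87 z -1.2 [ 629.2 -161.9] [37.  32.7] 85.4 [[611.0, -179.0], [644.0, -182.0], [647.0, -145.0], [614.0, -142.0]]
plate [186.4 220.5] 98 z -1.0 [ 628.  -113.3] [39.2 32.1] 86.3 [[611.0, -132.0], [643.0, -134.0], [645.0, -95.0], [613.0, -93.0]]
plate [193.8 226.7] 35 z -1.0 [628.5 -76.9] [12.4 31.4] 86.7 [[612.0, -82.0], [644.0, -84.0], [645.0, -72.0], [613.0, -70.0]]
handle 191 zmax 119.1 all [ 541.2 -252.5   71.4] top [ 541.5 -253.6  115.9]
box ((700.4539794921875, -264.8737487792969), (299.2430419921875, 176.27330017089844), 4.28908109664917)
walls [ 441.10230894 -275.7103259    15.0202497 ] [ 679.33694018 -180.21918225   24.14575435]
```

View pics/crop.png

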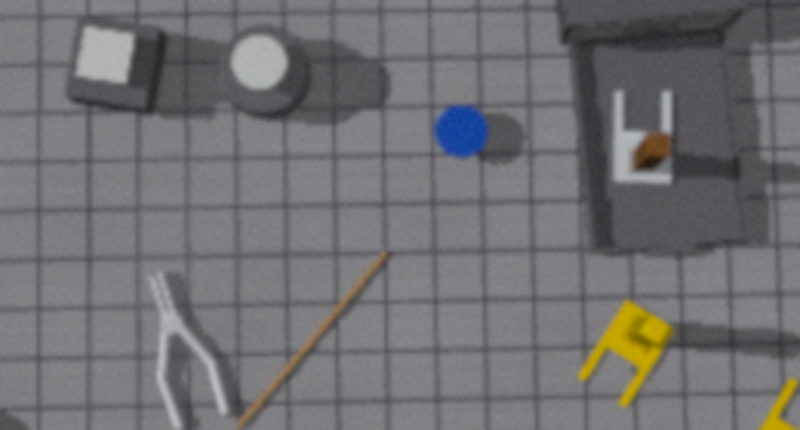

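The crop confirms both picks. My y filter cut through the puller, so I'll redo that one measurement with wider limits and work out the first move.

```bash
cat >> h.py <<'E'
def load(n):
    c=dict(np.load(''+n+'.npz'))
    for k in('cx','cy','fov_y'): c[k]=float(c[k])
    return c
from scipy.spatial.transform import Rotation as Ro
def tool():
    s=bot.get_obs(); return np.array(s['tool_pos']),Ro.from_euler('xyz',s['tcp_rot']).as_matrix(),s
E
python3 - <<'E'
from h import *
for n in('top','scene'):
    c=load(n); W=cloud(c); rgb=c['color'].astype(int); mx=rgb.max(-1); mn=rgb.min(-1); x,y,z=np.moveaxis(W,-1,0)
    reg=(x>480)&(x<640)&(y<-190)&(y>-330)
    m=(mn>135)&(mx-mn<40)&reg&(z<30)
    k,l,st,ce=cv2.connectedComponentsWithStats(m.astype(np.uint8)); i=1+st[1:,4].argmax()
    v,u=np.nonzero(l==i); q=np.array([ray(c,a,b,9) for a,b in zip(u,v)]); r=cv2.minAreaRect(q[:,:2].astype(np.float32)); print(n,len(q),r,cv2.boxPoints(r).round(0).tolist())
    m=(rgb[...,0]-rgb[...,2]>35)&reg&(z>8)&(z<140); q=W[m]
    for a,b in((10,40),(40,70),(70,100),(100,140)):
        p=q[(q[:,2]>a)&(q[:,2]<b)]; print(a,len(p),p.mean(0).round(1) if len(p) else '')
    if n=='top':
        m=(abs(z-20)<5)&(mx<130)&(x>400)&(x<680)&(y<-140)&(y>-380); q=W[m]; r=cv2.minAreaRect(q[:,:2].astype(np.float32)); print('walls',r,cv2.boxPoints(r).round().tolist())
p,R,s=tool(); print(p,'\n',R.round(3))
E
```

```text
top 174 ((552.7921142578125, -244.37086486816406), (102.98738098144531, 47.8150749206543), 28.85956382751465) [[496.0, -248.0], [519.0, -290.0], [609.0, -240.0], [586.0, -199.0]]
10 0 
40 11 [ 534.3 -250.9   54. ]
70 8 [ 533.3 -251.5   82.6]
100 64 [ 535.4 -260.3  117.7]
walls ((554.9783935546875, -277.4368896484375), (228.61572265625, 173.84207153320312), 4.267800807952881) [[435.0, -199.0], [447.0, -373.0], [675.0, -356.0], [663.0, -182.0]]
scene 258 ((565.126953125, -258.0799865722656), (67.79615783691406, 97.97539520263672), 87.88134002685547) [[515.0, -290.0], [613.0, -294.0], [615.0, -226.0], [517.0, -222.0]]
10 54 [ 542.  -254.    27.6]
40 71 [ 542.3 -255.2   56. ]
70 63 [ 542.  -253.1   85.7]
100 65 [ 541.5 -256.7  111.9]
[ 179.8480924  -492.84938903  226.11894528] 
 [[-0.     0.343 -0.939]
 [ 0.001 -0.939 -0.343]
 [-1.    -0.001 -0.   ]]
```

Emit:
{"fn": "step_arm", "kwargs": {"targets": [[[0,-0.009,-0.039,-7],[0,-0.018,-0.078,-14],[0,-0.027,-0.117,-21],[0,-0.036,-0.156,-28],[0,-0.045,-0.195,-35]]], "jaw": 0}}

```text
time: 0.52
tool_pos: [348.8, -382.4, 225.9]
tcp_rot: [-2.212, 1.569, 1.896]
contact_force: [0.5, -0.1, 1.4]
grip_width: 91.6
```

```bash
cat > go.py <<'E'
import sys
from h import *
# usage: go.py x y z yaw(deg of tool y axis) -> remaining shift in tool axes, turn
x,y,z,a=map(float,sys.argv[1:]); p,R,s=tool()
cur=np.degrees(np.arctan2(R[1,1],R[0,1]))
print('t',round(s['time'],2),'p',p.round(1),'yaw',cur.round(2),'axis',R[:,0].round(3),'w',round(s['grip_width'],1),'F',s['contact_force'].round(1),'j',s['joint_positions'].round(2))
print('shift mm',(R.T@(np.array([x,y,z])-p)).round(1),'turn',round(-(a-cur),2))
E
python3 go.py 538 -261 226 -2
```

```text
t 0.52 p [ 348.8 -382.4  225.9] yaw -34.64 axis [-0.001  0.002 -1.   ] w 91.6 F [ 0.5 -0.1  1.4] j [-0.98  0.33  1.54  0.    1.27 -0.38]
shift mm [   0.    86.7 -207.4] turn -32.64
```

Emit:
{"fn": "step_arm", "kwargs": {"targets": [[[0,0.015,-0.036,-6.5],[0,0.03,-0.072,-13],[0,0.045,-0.108,-19.5],[0,0.06,-0.144,-26],[0,0.075,-0.18,-32.6]]]}}

```text
time: 0.93
tool_pos: [514.1, -275.3, 225.7]
tcp_rot: [-2.592, 1.568, 2.09]
contact_force: [0.5, -0.1, -0.3]
grip_width: 92.0
```

```bash
python3 go.py 538 -261 226 -2; python3 - <<'E'
from h import *
for n in('wrist',):
    c=cap(n); R,t,f=cam(c); print((-R.T@t).round(),R.round(2),c['cx'],c['cy'],f)
    cv2.imwrite('pics/w1.png',c['color'][:,:,::-1])
E
```

```text
t 0.93 p [ 514.1 -275.3  225.7] yaw -1.71 axis [-0.001  0.002 -1.   ] w 92.0 F [ 0.5 -0.1 -0.3] j [-0.62  0.45  1.36  0.    1.34 -0.59]
shift mm [ -0.3  23.5 -15.1] turn 0.29
[ 516. -201.  384.] [[ 1.   -0.03 -0.  ]
 [-0.03 -0.96  0.27]
 [-0.01 -0.27 -0.96]] 250.55820094450274 189.96890948205947 297.3186396354542
```

View pics/w1.png

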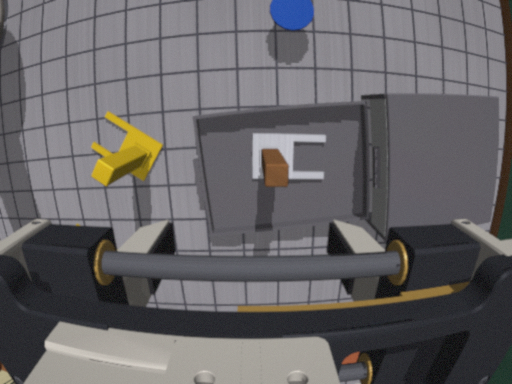

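The wrist view shows the wooden-handled puller in the tray, with its plate at px (253–325, 133–181) and its handle top at about (276,176). The tines point toward the box body. I'll cast fisheye rays to refine its pose.

```bash
cat >> h.py <<'E'
def fray(c,u,v,z):
    R,t,f=cam(c); a=np.array([u-c['cx'],v-c['cy']]); r=np.hypot(*a); th=r/f
    d=R.T@np.append(a/max(r,1e-9)*np.sin(th),np.cos(th)); o=-R.T@t
    return o+d*(z-o[2])/d[2]
E
python3 - <<'E'
from h import *
c=load('wrist'); g=c['color'].astype(int); mn=g.min(-1); mx=g.max(-1)
v,u=np.indices(mn.shape); roi=(u>235)&(u<340)&(v>120)&(v<200)
m=roi&(mn>150)&(mx-mn<40); vv,uu=np.nonzero(m); q=np.array([fray(c,a,b,9) for a,b in zip(uu,vv)])
r=cv2.minAreaRect(q[:,:2].astype(np.float32)); print('plate',len(q),r,cv2.boxPoints(r).round(1).tolist())
m=roi&(g[...,0]-g[...,2]>35); vv,uu=np.nonzero(m); print('brown bbox',uu.min(),uu.max(),vv.min(),vv.max())
# top face = brown low rows
for b in range(150,190,4): 
    w=uu[vv==b]; print(b,w.min() if len(w) else '',w.max() if len(w) else '', g[b,276].tolist())
for p in((263,168),(288,168),(263,186),(288,186)): print(p,fray(c,*p,119).round(1))
E
```

```text
plate 1460 ((563.17578125, -264.4253234863281), (58.06645584106445, 93.05296325683594), 87.92155456542969) [[515.5999755859375, -291.79998779296875], [608.5999755859375, -295.1000061035156], [610.7000122070312, -237.10000610351562], [517.7000122070312, -233.6999969482422]]
brown bbox 262 287 149 186
150 262 278 [118, 81, 55]
154 263 280 [116, 80, 50]
158 264 283 [114, 78, 52]
162 264 285 [114, 78, 49]
166 265 287 [133, 91, 57]
170 265 287 [124, 85, 54]
174 265 287 [120, 82, 53]
178 265 287 [120, 82, 51]
182 265 287 [117, 81, 50]
186 269 273 [98, 77, 66]
(263, 168) [ 525.4 -256.5  119. ]
(288, 168) [ 548.3 -257.1  119. ]
(263, 186) [ 525.1 -273.5  119. ]
(288, 186) [ 548.3 -274.1  119. ]
```

```bash
python3 go.py 538.2 -263.5 80 -2.1
```

```text
t 0.98 p [ 519.1 -271.1  225.4] yaw -1.08 axis [ 0.002  0.005 -1.   ] w 92.0 F [ 1.   3.9 -0.5] j [-0.61  0.46  1.35  0.01  1.34 -0.6 ]
shift mm [145.5  18.6  -7.3] turn 1.02
```

Emit:
{"fn": "step_arm", "kwargs": {"targets": [[[0.02,0.0186,-0.0075,1],[0.05,0.0186,-0.0075,1],[0.08,0.0186,-0.0075,1],[0.11,0.0186,-0.0075,1],[0.13,0.0186,-0.0075,1]]]}}

```text
time: 1.4
tool_pos: [536.7, -262.4, 92.1]
tcp_rot: [-2.919, 1.564, 1.757]
contact_force: [0.7, -0.2, -0.4]
grip_width: 91.5
```

```bash
python3 go.py 538.2 -263.5 80 -2.1
```

```text
t 1.4 p [ 536.7 -262.4   92.1] yaw -2.09 axis [-0.001  0.007 -1.   ] w 91.5 F [ 0.7 -0.2 -0.4] j [-0.59  0.6   1.49  0.01  1.06 -0.55]
shift mm [12.1  1.5  1.1] turn 0.01
```

Straight down and centred. Now I'll close the jaws.

Emit:
{"fn": "step_arm", "kwargs": {"targets": [[[0.012,0.0015,0.001,0],[0.012,0.0015,0.001,0],[0.012,0.0015,0.001,0],[0.012,0.0015,0.001,0],[0.012,0.0015,0.001,0]]]}}

```text
time: 1.82
tool_pos: [538.8, -263.9, 81.6]
tcp_rot: [3.042, 1.565, 1.435]
contact_force: [-0.5, -0.6, 0.8]
grip_width: 92.0
```

Emit:
{"fn": "step_arm", "kwargs": {"targets": [[[0,0,0,0],[0,0,0,0],[0,0,0,0],[0,0,0,0],[0,0,0,0]]], "jaw": 1}}

```text
time: 2.23
tool_pos: [538.9, -263.9, 81.8]
tcp_rot: [2.995, 1.565, 1.388]
contact_force: [-0.2, 0.4, 0.2]
grip_width: 62.7
```

Emit:
{"fn": "step_arm", "kwargs": {"targets": [[[0,0,0,0],[0,0,0,0],[0,0,0,0],[0,0,0,0],[0,0,0,0]]]}}

```text
time: 2.65
tool_pos: [538.8, -263.9, 81.7]
tcp_rot: [3.01, 1.565, 1.403]
contact_force: [-0.0, -0.7, -0.2]
grip_width: 29.6
```

```bash
python3 go.py 538.2 -263.5 80 -2.1
```

```text
t 2.65 p [ 538.8 -263.9   81.7] yaw -2.1 axis [ 0.001  0.006 -1.   ] w 29.6 F [-0.  -0.7 -0.2] j [-0.59  0.62  1.49  0.01  1.03 -0.55]
shift mm [ 1.7 -0.7 -0.4] turn 0.0
```

Emit:
{"fn": "step_arm", "kwargs": {"targets": [[[0,0,0,0],[0,0,0,0],[0,0,0,0],[0,0,0,0],[0,0,0,0]]]}}

```text
time: 3.07
tool_pos: [538.8, -263.9, 81.7]
tcp_rot: [3.023, 1.565, 1.415]
contact_force: [-0.2, -0.1, -0.1]
grip_width: 22.1
```

Emit:
{"fn": "step_arm", "kwargs": {"targets": [[[-0.01,0,0,0],[-0.03,0,0,0],[-0.06,0,0,0],[-0.08,0,0,0],[-0.1,0,0,0]]]}}

```text
time: 3.48
tool_pos: [538.8, -264.5, 183.8]
tcp_rot: [2.811, 1.566, 1.204]
contact_force: [0.5, -0.3, -1.5]
grip_width: 21.8
```

```bash
python3 go.py 520 80 180 -2.1
```

```text
t 3.48 p [ 538.8 -264.5  183.8] yaw -2.1 axis [ 0.002  0.005 -1.   ] w 21.8 F [ 0.5 -0.3 -1.5] j [-0.59  0.51  1.37  0.01  1.26 -0.55]
shift mm [   5.5  -31.4 -343.6] turn 0.0
```

Emit:
{"fn": "step_arm", "kwargs": {"targets": [[[0,-0.006,-0.04,-0.4],[0,-0.012,-0.08,-0.8],[0,-0.018,-0.12,-1.2],[0,-0.024,-0.16,-1.6],[0,-0.031,-0.2,-2.1]]]}}

```text
time: 3.9
tool_pos: [514.7, -61.8, 185.5]
tcp_rot: [2.622, 1.565, 1.051]
contact_force: [0.3, 0.7, -1.3]
grip_width: 21.8
```

Emit:
{"fn": "step_arm", "kwargs": {"targets": [[[0,0,-0.04,0],[0,0,-0.08,0],[0,0,-0.12,0],[0,0,-0.15,0],[0,0,-0.17,0]]]}}

```text
time: 4.32
tool_pos: [514.2, 111.3, 187.2]
tcp_rot: [2.6, 1.564, 1.031]
contact_force: [0.5, -0.0, -1.4]
grip_width: 21.4
```

Emit:
{"fn": "step_arm", "kwargs": {"targets": [[[0,0,0,0],[0,0,0,0],[0,0,0,0],[0,0,0,0],[0,0,0,0]]]}}

```text
time: 4.73
tool_pos: [514.4, 110.0, 187.3]
tcp_rot: [2.586, 1.564, 1.015]
contact_force: [0.3, 0.4, -1.6]
grip_width: 22.0
```

```bash
python3 go.py 519 119 135 0; python3 - <<'E'
from h import *
c=cap('wrist'); cv2.imwrite('pics/w2.png',cv2.resize(c['color'][:,:,::-1],(800,600),interpolation=cv2.INTER_CUBIC))
c=cap('scene'); 
g=c['color']
E
```

```text
t 4.73 p [514.4 110.  187.3] yaw 0.01 axis [ 0.003  0.005 -1.   ] w 22.0 F [ 0.3  0.4 -1.6] j [0.06 0.38 1.59 0.01 1.17 0.06]
shift mm [52.3  4.5 -8.7] turn 0.01
```

View pics/w2.png

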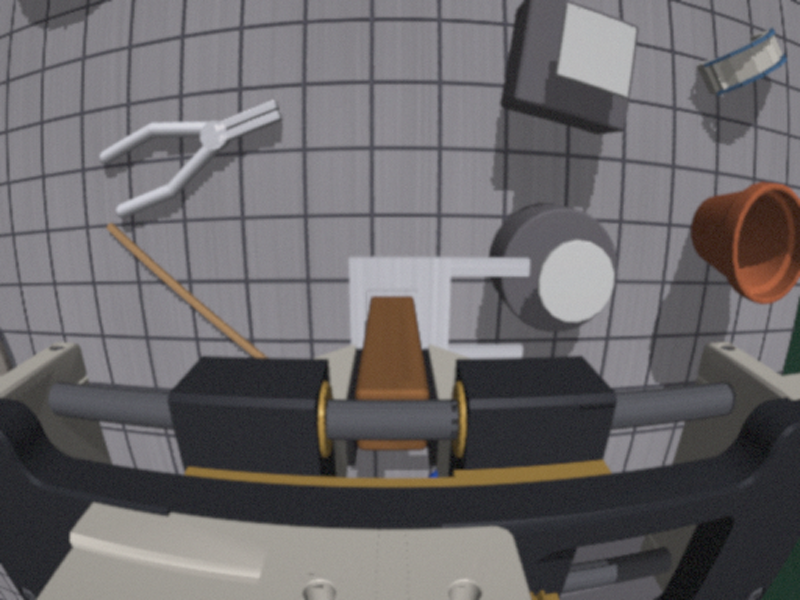

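The wrist view shows the fork level, with its tines reaching (528,267) and (520,352) and pointing at the cap brim, which is centred at about (577,281). I'll compute both.

```bash
cat > meas.py <<'E'
from h import *
def blob(c,m,z):
    vv,uu=np.nonzero(m); return np.array([fray(c,a,b,z)[:2] for a,b in zip(uu,vv)],np.float32)
def meas(c,caproi,platez,plroi,capz=74):
    g=c['color'].astype(int); mn=g.min(-1); mx=g.max(-1); v,u=np.indices(mn.shape)
    m=(mn>140)&(mx-mn<35)
    a=caproi; mm=m&(u>a[0])&(u<a[1])&(v>a[2])&(v<a[3])
    cc,_=cv2.findContours(mm.astype(np.uint8),cv2.RETR_EXTERNAL,cv2.CHAIN_APPROX_NONE); cc=max(cc,key=cv2.contourArea)[:,0,:]
    P=np.array([fray(c,*p,capz)[:2] for p in cc],np.float32); print('cap fit',np.round(cv2.fitEllipse(P)[0],1),np.round(cv2.fitEllipse(P)[1],1),cv2.minEnclosingCircle(P))
    a=plroi; mm=m&(u>a[0])&(u<a[1])&(v>a[2])&(v<a[3])
    q=blob(c,mm,platez)
    for side in (q[:,1]>q[:,1].mean(),):
        pass
    print('plate x',q[:,0].min(),q[:,0].max(),'y',q[:,1].min(),q[:,1].max())
    vv,uu=np.nonzero(mm)
    up=[fray(c,x,vv[uu==x].min(),platez)[:2] for x in range(uu.min()+3,uu.max()-3)]
    up=np.array(up); k=np.polyfit(up[:,0],up[:,1],1); print('upper edge yaw',np.degrees(np.arctan(k[0])),'y at mid',np.polyval(k,up[:,0].mean()),'x',up[0,0],up[-1,0])
E
python3 - <<'E'
from meas import *
c=load('wrist'); p,R,s=tool(); print(p)
meas(c,(343,396,150,210),p[2]-77.7+5,(222,340,163,180))
E
```

```text
[514.34910253 110.24981469 187.20316215]
cap fit [632.8 117.2] [52.  53.8] ((633.5808715820312, 117.44573211669922), 27.577667236328125)
plate x 492.04388 586.1569 y 127.432495 139.95372
upper edge yaw -0.20997506095515495 y at mid 139.63214506801683 x 494.6552181389725 582.1245026898428
```

Emit:
{"fn": "step_arm", "kwargs": {"targets": [[[0,0,-0.007,0],[0.02,0,-0.007,0],[0.04,0,-0.007,0],[0.0545,0,-0.007,0],[0.0545,0,-0.007,0]]]}}

```text
time: 5.25
tool_pos: [512.7, 117.5, 129.9]
tcp_rot: [-2.694, 1.565, 2.018]
contact_force: [-0.2, 1.2, -1.8]
grip_width: 21.7
```

Emit:
{"fn": "step_arm", "kwargs": {"targets": [[[0,0,0,0],[0,0,0,0],[0,0,0,0],[0,0,0,0],[0,0,0,0]]]}}

```text
time: 5.67
tool_pos: [513.1, 117.5, 130.7]
tcp_rot: [-2.97, 1.565, 1.742]
contact_force: [1.2, -0.0, -2.0]
grip_width: 21.9
```

```bash
python3 go.py 587 117.4 132.7 0; python3 - <<'E'
from meas import *
c=cap('wrist'); p,R,s=tool(); print(p)
cv2.imwrite('pics/w3.png',c['color'][:,:,::-1])
c=cap('scene'); W=cloud(c)
cv2.imwrite('pics/s3.png',cv2.resize(c['color'][170:330,130:350,::-1],(800,582),interpolation=cv2.INTER_CUBIC))
E
```

```text
t 5.67 p [513.1 117.5 130.7] yaw -0.01 axis [-0.001  0.005 -1.   ] w 21.9 F [ 1.2 -0.  -2. ] j [0.08 0.44 1.66 0.01 1.04 0.07]
shift mm [-2.  73.9  0.1] turn -0.01
[513.03250869 117.51821805 130.5904701 ]
```

View pics/s3.png

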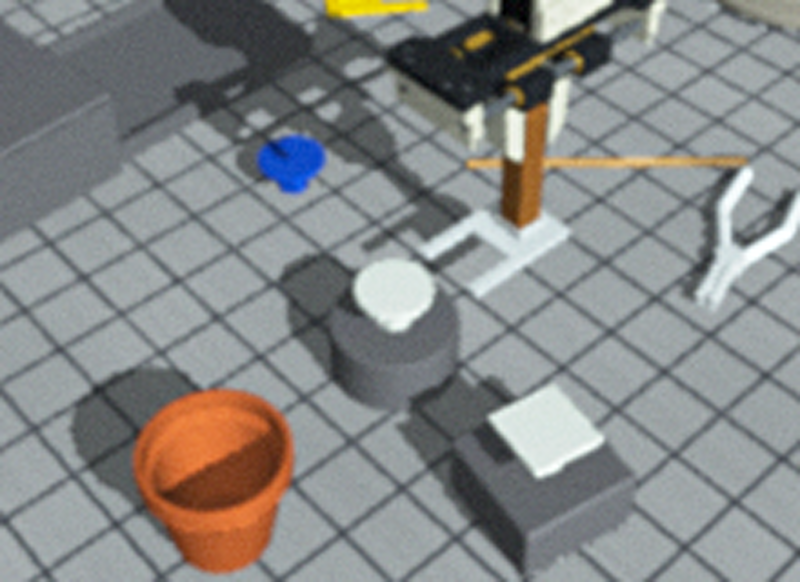

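The scene crop shows the fork level at brim-gap height, with its tines at crop px (430,248) and (480,290) straddling the cap's stem at (395,320). I'll slide in.

Emit:
{"fn": "step_arm", "kwargs": {"targets": [[[-0.002,0.01,0,0],[-0.002,0.022,0,0],[-0.002,0.034,0,0],[-0.002,0.046,0,0],[-0.002,0.058,0,0]]]}}

```text
time: 6.18
tool_pos: [571.6, 117.5, 132.6]
tcp_rot: [-2.926, 1.565, 1.787]
contact_force: [0.6, -0.0, -1.6]
grip_width: 21.9
```

```bash
python3 go.py 587 117.4 132.7 0; python3 - <<'E'
from meas import *
a=cap('wrist')['color'][100:300,150:450,::-1]
c=cap('scene')['color'][180:300,180:320,::-1]
a=cv2.resize(a,(600,400)); c=cv2.resize(c,(467,400))
b=np.hstack([a,c]); cv2.imwrite('pics/s4.png',cv2.resize(b,(800,300),interpolation=cv2.INTER_AREA))
E
```

```text
t 6.18 p [571.6 117.5 132.6] yaw -0.01 axis [-0.001  0.005 -1.   ] w 21.9 F [ 0.6 -0.  -1.6] j [0.07 0.53 1.49 0.01 1.12 0.07]
shift mm [-0.1 15.4  0.1] turn -0.01
```

View pics/s4.png

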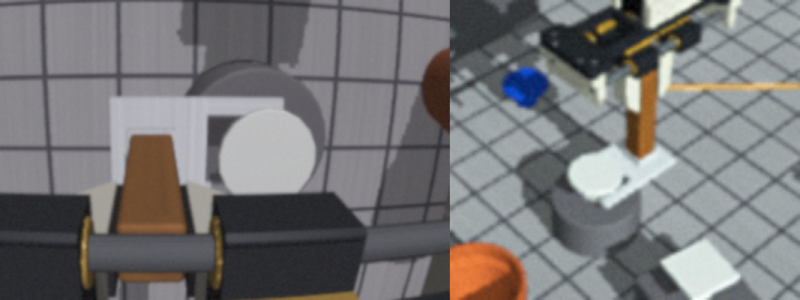

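The tines are under the brim with no contact force. I'll advance the last 14 mm, then pull up gently.

Emit:
{"fn": "step_arm", "kwargs": {"targets": [[[0,0.004,0,0],[0,0.008,0,0],[0,0.012,0,0],[0,0.014,0,0],[0,0.014,0,0]]]}}

```text
time: 6.7
tool_pos: [586.7, 117.3, 132.5]
tcp_rot: [3.078, 1.565, 1.506]
contact_force: [-0.3, -1.0, -1.5]
grip_width: 21.7
```

Emit:
{"fn": "step_arm", "kwargs": {"targets": [[[-0.003,0,0,0],[-0.006,0,0,0],[-0.008,0,0,0],[-0.01,0,0,0],[-0.011,0,0,0]]]}}

```text
time: 7.12
tool_pos: [585.9, 117.1, 142.5]
tcp_rot: [-2.748, 1.565, 1.964]
contact_force: [1.6, 0.1, -13.5]
grip_width: 21.6
```

Emit:
{"fn": "step_arm", "kwargs": {"targets": [[[-0.002,0,0,0],[-0.004,0,0,0],[-0.006,0,0,0],[-0.008,0,0,0],[-0.01,0,0,0]]]}}

```text
time: 7.53
tool_pos: [586.3, 117.1, 153.8]
tcp_rot: [-3.089, 1.566, 1.623]
contact_force: [0.0, 0.0, -3.1]
grip_width: 21.7
```

```bash
python3 go.py 587 117.4 200 0; python3 - <<'E'
from meas import *
a=cap('wrist')['color'][100:300,150:450,::-1]
c=cap('scene')['color'][180:300,180:320,::-1]
a=cv2.resize(a,(600,400)); c=cv2.resize(c,(467,400))
b=np.hstack([a,c]); cv2.imwrite('pics/s5.png',cv2.resize(b,(800,300),interpolation=cv2.INTER_AREA))
E
```

```text
t 7.53 p [586.3 117.1 153.8] yaw -0.03 axis [-0.     0.005 -1.   ] w 21.7 F [ 0.   0.  -3.1] j [0.07 0.54 1.42 0.01 1.18 0.06]
shift mm [-46.2   0.7  -0.5] turn -0.03
```

View pics/s5.png

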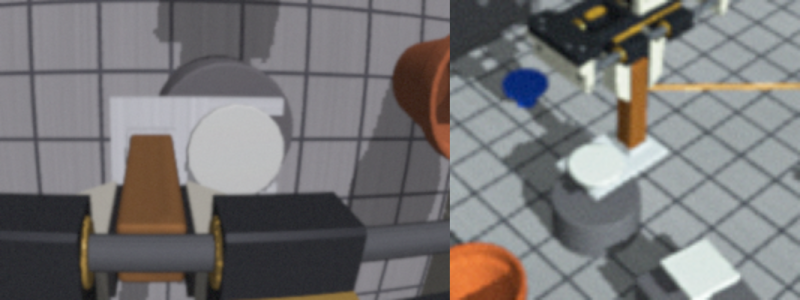

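The snap gave: the pull peaked near 12 N net and then fell to the cap's weight, and the cap rides on the tines. I'll continue straight up.

Emit:
{"fn": "step_arm", "kwargs": {"targets": [[[-0.008,0,0,0],[-0.018,0,0,0],[-0.028,0,0,0],[-0.038,0,0,0],[-0.045,0,0,0]]]}}

```text
time: 8.05
tool_pos: [586.9, 117.0, 200.9]
tcp_rot: [2.71, 1.565, 1.139]
contact_force: [0.7, -0.1, -1.3]
grip_width: 21.9
```

Emit:
{"fn": "step_arm", "kwargs": {"targets": [[[-0.003,0,0,0],[-0.006,0,0,0],[-0.006,0,0,0],[-0.006,0,0,0],[-0.006,0,0,0]]]}}

```text
time: 8.47
tool_pos: [586.6, 116.9, 206.3]
tcp_rot: [2.91, 1.565, 1.339]
contact_force: [-0.7, -0.2, -2.0]
grip_width: 21.9
```

```bash
python3 go.py 538.2 -263.5 200 -2.1; python3 - <<'E'
from meas import *
a=cap('wrist')['color'][100:300,150:450,::-1]
c=cap('scene')['color'][180:300,180:320,::-1]
a=cv2.resize(a,(600,400)); c=cv2.resize(c,(467,400))
b=np.hstack([a,c]); cv2.imwrite('pics/s6.png',cv2.resize(b,(800,300),interpolation=cv2.INTER_AREA))
E
```

```text
t 8.47 p [586.6 116.9 206.3] yaw -0.03 axis [ 0.001  0.005 -1.   ] w 21.9 F [-0.7 -0.2 -2. ] j [0.07 0.49 1.35 0.01 1.3  0.06]
shift mm [  4.3 -48.2 380.4] turn 2.07
```

View pics/s6.png

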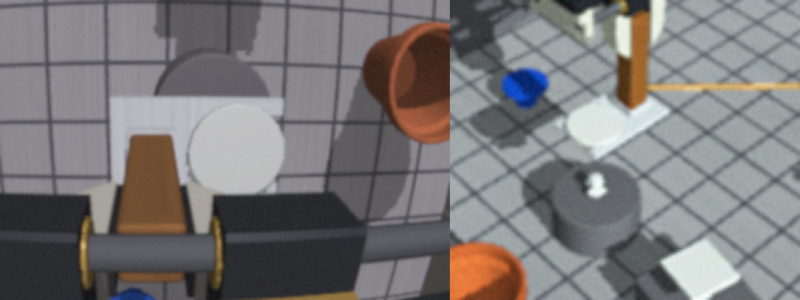

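The neck stands bare and the cap sits on the fork. I'll carry it to the tray gently.

Emit:
{"fn": "step_arm", "kwargs": {"targets": [[[0,-0.001,0.006,0],[0,-0.003,0.018,0],[0,-0.006,0.036,0],[0,-0.009,0.056,0],[0,-0.012,0.076,0]]]}}

```text
time: 8.98
tool_pos: [574.1, 39.3, 205.8]
tcp_rot: [2.954, 1.566, 1.383]
contact_force: [0.6, 0.7, -2.2]
grip_width: 21.9
```

Emit:
{"fn": "step_arm", "kwargs": {"targets": [[[0,-0.003,0.02,0],[0,-0.006,0.04,0],[0,-0.009,0.06,0],[0,-0.012,0.08,0],[0,-0.015,0.1,0]]]}}

```text
time: 9.4
tool_pos: [558.3, -62.8, 205.2]
tcp_rot: [3.015, 1.566, 1.443]
contact_force: [-0.6, 0.4, -2.5]
grip_width: 22.1
```

Emit:
{"fn": "step_arm", "kwargs": {"targets": [[[0,-0.003,0.02,0],[0,-0.006,0.04,0],[0,-0.009,0.06,0],[0,-0.012,0.08,0],[0,-0.015,0.1,0]]]}}

```text
time: 9.82
tool_pos: [542.3, -164.7, 204.7]
tcp_rot: [3.093, 1.567, 1.521]
contact_force: [0.5, -0.8, -1.7]
grip_width: 21.5
```

Emit:
{"fn": "step_arm", "kwargs": {"targets": [[[0,-0.003,0.02,0],[0,-0.006,0.04,0],[0,-0.009,0.058,0],[0,-0.009,0.072,0],[0,-0.009,0.082,0]]]}}

```text
time: 10.23
tool_pos: [532.5, -248.8, 204.3]
tcp_rot: [3.124, 1.567, 1.55]
contact_force: [-0.4, -0.7, -1.8]
grip_width: 21.8
```

```bash
python3 go.py 535 -265 200 0
```

```text
t 10.23 p [ 532.5 -248.8  204.3] yaw -0.18 axis [ 0.     0.004 -1.   ] w 21.8 F [-0.4 -0.7 -1.8] j [-0.57  0.48  1.38  0.    1.29 -0.57]
shift mm [ 4.2  2.6 16.2] turn -0.18
```

Emit:
{"fn": "step_arm", "kwargs": {"targets": [[[0,0.001,0.006,0],[0,0.0015,0.012,0],[0,0.0015,0.016,0],[0.005,0.0015,0.017,0],[0.015,0.0015,0.017,0]]]}}

```text
time: 10.65
tool_pos: [534.6, -265.8, 189.7]
tcp_rot: [2.479, 1.567, 0.906]
contact_force: [-0.4, 0.3, -1.5]
grip_width: 21.7
```

Emit:
{"fn": "step_arm", "kwargs": {"targets": [[[0.015,0,0,0],[0.03,0,0,0],[0.045,0,0,0],[0.058,0,0,0],[0.065,0,0,0]]]}}

```text
time: 11.07
tool_pos: [533.9, -264.1, 122.1]
tcp_rot: [-2.955, 1.566, 1.756]
contact_force: [0.2, -1.0, -1.0]
grip_width: 21.7
```

```bash
python3 go.py 534 -266 82.5 0; python3 - <<'E'
from meas import *
a=cap('wrist')['color'][80:300,150:480,::-1]
c=cap('scene')['color'][120:270,70:250,::-1]
a=cv2.resize(a,(600,400)); c=cv2.resize(c,(480,400))
b=np.hstack([a,c]); cv2.imwrite('pics/s7.png',cv2.resize(b,(800,296),interpolation=cv2.INTER_AREA))
E
```

```text
t 11.07 p [ 533.9 -264.1  122.1] yaw -0.1 axis [-0.001  0.005 -1.   ] w 21.7 F [ 0.2 -1.  -1. ] j [-0.59  0.57  1.46  0.    1.12 -0.59]
shift mm [39.6  0.2  2.1] turn -0.1
```

View pics/s7.png

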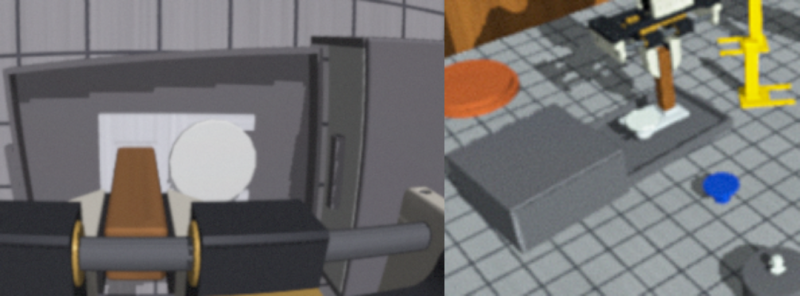

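The cap and fork are over the tray with clearance on all sides. I'll lower slowly.

Emit:
{"fn": "step_arm", "kwargs": {"targets": [[[0.006,0,0,0],[0.012,0,0,0],[0.018,0,0,0],[0.023,0,0,0],[0.027,0,0,0]]]}}

```text
time: 11.58
tool_pos: [533.9, -264.2, 95.3]
tcp_rot: [-2.937, 1.566, 1.773]
contact_force: [-0.2, 0.5, -1.7]
grip_width: 22.0
```

Emit:
{"fn": "step_arm", "kwargs": {"targets": [[[0.003,0,0,0],[0.006,0,0,0],[0.009,0,0,0],[0.011,0,0,0],[0.012,0,0,0]]]}}

```text
time: 12.0
tool_pos: [533.8, -264.2, 83.0]
tcp_rot: [-2.908, 1.566, 1.803]
contact_force: [-0.4, 0.8, -1.5]
grip_width: 21.6
```

Emit:
{"fn": "step_arm", "kwargs": {"targets": [[[0.0,0,0,0],[0.0,0,0,0],[0,0,0,0],[0,0,0,0],[0,0,0,0]]]}}

```text
time: 12.42
tool_pos: [533.9, -264.2, 83.2]
tcp_rot: [-2.967, 1.566, 1.744]
contact_force: [-0.2, 0.3, -0.5]
grip_width: 21.7
```

```bash
python3 go.py 534 -266 81.7 0
```

```text
t 12.42 p [ 533.9 -264.2   83.2] yaw -0.12 axis [-0.001  0.005 -1.   ] w 21.7 F [-0.2  0.3 -0.5] j [-0.59  0.61  1.5   0.    1.03 -0.59]
shift mm [1.5 0.1 1.8] turn -0.12
```

Emit:
{"fn": "step_arm", "kwargs": {"targets": [[[0.0005,0,0,0],[0.001,0,0,0],[0.0015,0,0,0],[0.002,0,0,0],[0.002,0,0,0]]]}}

```text
time: 12.83
tool_pos: [534.0, -264.3, 81.7]
tcp_rot: [-3.024, 1.566, 1.687]
contact_force: [-1.5, -0.9, 3.3]
grip_width: 21.7
```

```bash
python3 go.py 534 -266 81.7 0
```

```text
t 12.83 p [ 534.  -264.3   81.7] yaw -0.11 axis [-0.001  0.005 -1.   ] w 21.7 F [-1.5 -0.9  3.3] j [-0.59  0.61  1.5   0.    1.03 -0.59]
shift mm [-0.   0.   1.7] turn -0.11
```

The plate is on the floor, with +3 N up. I'll open, then retreat straight up.

Emit:
{"fn": "step_arm", "kwargs": {"targets": [[[0,0,0,0],[0,0,0,0],[0,0,0,0],[0,0,0,0],[0,0,0,0]]], "jaw": 0}}

```text
time: 13.25
tool_pos: [534.0, -264.3, 81.6]
tcp_rot: [-3.019, 1.566, 1.691]
contact_force: [0.1, -0.0, -0.0]
grip_width: 49.9
```

Emit:
{"fn": "step_arm", "kwargs": {"targets": [[[0,0,0,0],[0,0,0,0],[0,0,0,0],[0,0,0,0],[0,0,0,0]]]}}

```text
time: 13.67
tool_pos: [534.0, -264.3, 81.6]
tcp_rot: [-3.01, 1.566, 1.701]
contact_force: [1.0, -0.1, 0.7]
grip_width: 83.9
```

Emit:
{"fn": "step_arm", "kwargs": {"targets": [[[-0.02,0,0,0],[-0.05,0,0,0],[-0.08,0,0,0],[-0.11,0,0,0],[-0.13,0,0,0]]]}}

```text
time: 14.08
tool_pos: [534.7, -265.3, 214.8]
tcp_rot: [2.418, 1.567, 0.845]
contact_force: [-0.7, -0.2, 0.3]
grip_width: 92.0
```

```bash
python3 go.py 534 -266 211 0; python3 - <<'E'
from meas import *
c=cap('wrist'); a=c['color'][60:260,150:450,::-1]
c2=cap('scene'); s=c2['color'][120:270,70:250,::-1]
b=np.hstack([cv2.resize(a,(600,400)),cv2.resize(s,(480,400))]); cv2.imwrite('pics/s8.png',cv2.resize(b,(800,296),interpolation=cv2.INTER_AREA))
W=cloud(c2); rgb=c2['color'].astype(int); mx=rgb.max(-1); mn=rgb.min(-1); x,y,z=np.moveaxis(W,-1,0)
wh=(mn>140)&(mx-mn<40)
m=wh&(z>62)&(z<85)&(y>200)&(y<330)&(x>560); q=W[m]; print('square',cv2.minAreaRect(q[:,:2].astype(np.float32))[0],'was 643.2,267.9')
m=wh&(z>24)&(z<50)&(y<-200)&(y>-330)&(x>520); q=W[m]; print('cap',len(q),q.mean(0).round(1),q[:,2].max())
E
```

```text
t 14.08 p [ 534.7 -265.3  214.8] yaw -0.11 axis [ 0.002  0.003 -1.   ] w 92.0 F [-0.7 -0.2  0.3] j [-0.59  0.48  1.34  0.    1.32 -0.59]
shift mm [ 3.8 -0.7  0.7] turn -0.11
square (643.6824951171875, 268.3333740234375) was 643.2,267.9
cap 147 [ 582.1 -258.9   31.9] 35.59021490201601
```

View pics/s8.png

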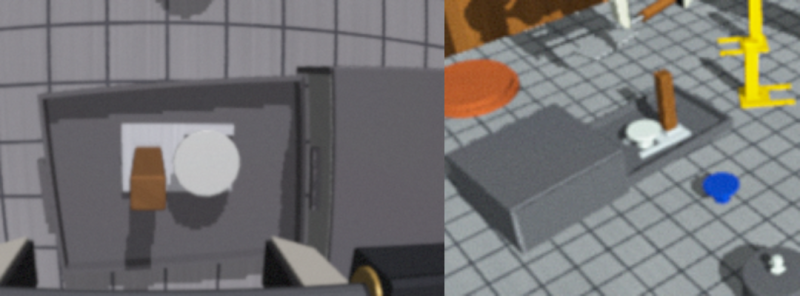

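The puller stands upright and the cap sits on its skirt in the tray, with its brim top at about 32 mm where 33 is expected. The square cap hasn't moved. I'll let the arm settle and hand in.

Emit:
{"fn": "step_arm", "kwargs": {"targets": [[[0,0,0,0],[0,0,0,0],[0,0,0,0],[0,0,0,0],[0,0,0,0]]]}}

```text
time: 14.6
tool_pos: [535.4, -265.8, 214.9]
tcp_rot: [1.832, 1.566, 0.259]
contact_force: [-1.6, -0.4, -0.5]
grip_width: 91.7
```

```bash
python3 -c "
from plant import bot
print(bot.close_job())"
```

```text
the job is handed in; nothing more can be done
None
```

I popped the round cap off with the wooden-handled puller and carried it on the fork to the tray. I set both down there and handed the job in at about 14.6 s of the 48 s allowed; no verdict was reported.

The last pictures and readings, taken just before handing in, showed:
- **Pull:** the wrist force peaked at about 13.5 N, including the puller's weight, then fell to about 2 N. The pictures showed the bare neck and the cap riding on the tines.
- **Puller:** it stands upright on its plate in the tray, at about (534, -264) mm.
- **Round cap:** it stands on its skirt between the tines, with the brim top measured at about 32 mm where 33 mm is expected.
- **Square cap:** it is within about 1 mm of its starting position.
- **Gripper:** it is open and about 100 mm above the handle, clear of everything. In the pictures it stayed clear of the round cap.

No check failed. The camera views disagreed by up to 3 mm on the round cap's position before the pull, so I used the wrist view of cap and fork together.

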